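# First in, first out: putty tins in a sloped bench rack

### The job

On this pottery-conservation bench, take the oldest tin from the front (low end, at the stop) of the sloped rack and lay it on its side between the two bars of the empty wooden cradle. Then load the new tin from the cardboard delivery tray on its side across the upper end of the lane, so that it rolls down behind the two that are left. Set the tins down without dropping them, leave the other two tins to roll forward in the lane by themselves, and do not disturb the other things on the bench.

Things in the scene. Friction and masses are not known exactly. Their poses are not given: they have to be found in the camera images.
- rack: Fixed sloped rack, 228 x 74 mm, for tins lying across it. Origin: centre of its underside; x level along the lane, uphill from the front stop; y across. Grey floor rises 8 degrees to +x: 22 mm above the table at the stop (x -112 mm), 53 mm at the open upper end (x 111). Side guides 66 mm apart stand only 8 mm, the 50 mm wide stop 31 mm above the floor. Tins roll freely down the lane.
- lane_front (a point): Where the centre of the front tin is when it rests against the stop: rack x = -90 mm, z = 51 mm. Axes as the rack's. The next tins touch it and each other, 52 mm apart along the slope: second at rack x = -38, z = 59 mm, third at x = 13, z = 66 mm.
- lane_load (a point): Centre of a tin lying on the upper part of the lane, where a new one can be let go once the front tin has been taken: rack x = +63 mm, z = 73 mm; from there it rolls down about 50 mm to the queue. Axes as the rack's.
- cradle: Fixed wooden cradle, base 110 (x) by 80 (y) by 8 mm, origin at the centre of its underside, with two bars 12 mm wide, 46 mm long (along y), 10 mm high above the base, 36 mm apart. A tin lies between the bars with its axis along the cradle's y.
- cradle_seat (a point): Centre of a tin seated in the cradle, 36.8 mm above the table. Axes as the cradle's.
- delivery: Fixed cardboard delivery tray, 150 by 150 mm, rim 14 mm high, with two bars inside like the cradle's that hold the new tin, whose axis lies along the tray's y. Origin at the centre of its underside. It and the cradle stand either side of the rack, either way round.
- tin_front: Tin of filler lying on its side, 52 mm diameter, 60 mm long, dark metal ends and a pale paper band round the middle, 0.14 to 0.28 kg. Origin at the centre of the tin; its y axis is the tin's long axis, and it may be rolled to any angle about that. The oldest one: first in the lane, against the stop.
- tin_middle: Tin of filler lying on its side, 52 mm diameter, 60 mm long, dark metal ends and a pale paper band round the middle, 0.14 to 0.28 kg. Origin at the centre of the tin; its y axis is the tin's long axis, and it may be rolled to any angle about that. Second in the lane.
- tin_back: Tin of filler lying on its side, 52 mm diameter, 60 mm long, dark metal ends and a pale paper band round the middle, 0.14 to 0.28 kg. Origin at the centre of the tin; its y axis is the tin's long axis, and it may be rolled to any angle about that. Third in the lane.
- tin_new: Tin of filler lying on its side, 52 mm diameter, 60 mm long, dark metal ends and a pale paper band round the middle, 0.14 to 0.28 kg. Origin at the centre of the tin; its y axis is the tin's long axis, and it may be rolled to any angle about that. The new one, on the bars of the delivery tray, its centre 36.8 mm above the table.
- bottle: Bystander: amber bottle, 60 mm diameter, 140 mm tall, standing; origin at the centre of its underside.
- big_tin: Bystander: plain metal tin standing upright, 84 mm diameter, 85 mm tall; origin at the centre of its underside.
- sherd: Bystander: flat brown potsherd, about 75 by 60 by 10 mm; origin at the centre of its underside.
- brush: Bystander: hand brush lying flat along its x axis; low.
Things that resemble listed ones, but are neither listed nor needed, are in the scene too. What is shaped like the tin_new but red or yellow is not meant.

How it is judged (in metres and radians):
On the way, in this order (a step that is already met when the one before it is completed fails the run):
1. the oldest tin lies released in the wooden cradle, while the new one is not yet in the rack (horizontal distance between tin_front and cradle_seat below 0.02 m and z of tin_front in the frame of cradle_seat between -0.008 and 0.008 m and angle between the y axis of tin_front and the y axis of cradle, either way round below 0.2 rad and linear speed of tin_front below 0.03 m/s and contact force between the fingers and tin_front below 0.1 N and distance between tin_new and lane_load above 0.12 m), for 0.2 s.
2. the new tin lies released in the lane, third, behind the two left (x of tin_new in the frame of rack between -0.0019 and 0.0281 m and y of tin_new in the frame of rack between -0.012 and 0.012 m and z of tin_new in the frame of rack between 0.0559 and 0.0759 m and angle between the y axis of tin_new and the y axis of rack, either way round below 0.2 rad and linear speed of tin_new below 0.03 m/s and contact force between the fingers and tin_new below 0.1 N), for 0.2 s.
At the end, for the whole second after the job is handed in: Oldest tin in the wooden cradle (20 mm sideways, 8 mm height, axis 0.2 rad); in the lane tin_middle at the stop, tin_back second, tin_new third (12, 13, 15 mm along, 12 mm across, 10 mm height, tin_new axis 0.2 rad); all released and at rest (all of step 2 and horizontal distance between tin_front and cradle_seat below 0.02 m and z of tin_front in the frame of cradle_seat between -0.008 and 0.008 m and angle between the y axis of tin_front and the y axis of cradle, either way round below 0.2 rad and linear speed of each of tin_front, tin_middle, tin_back below 0.03 m/s and contact force between the fingers and tin_front below 0.1 N and x of tin_middle in the frame of rack between -0.1019 and -0.0779 m and y of tin_middle in the frame of rack between -0.012 and 0.012 m and z of tin_middle in the frame of rack between 0.0414 and 0.0614 m and x of tin_back in the frame of rack between -0.0514 and -0.0254 m and y of tin_back in the frame of rack between -0.012 and 0.012 m and z of tin_back in the frame of rack between 0.0486 and 0.0686 m); the robot touches nothing.
It fails at once if a tin falls or is thrown (faster than 0.8 m/s with no finger on it) ((linear speed of tin_front above 0.8 m/s and contact force between the fingers and tin_front below 0.05 N) or (linear speed of tin_middle above 0.8 m/s and contact force between the fingers and tin_middle below 0.05 N) or (linear speed of tin_back above 0.8 m/s and contact force between the fingers and tin_back below 0.05 N) or (linear speed of tin_new above 0.8 m/s and contact force between the fingers and tin_new below 0.05 N)).
It fails at once if tin_middle or tin_back is lifted out of the lane (z of any of tin_middle, tin_back in the frame of rack above 0.095 m).
It fails at once if the bottle, big tin, sherd or brush is moved more than 30 mm (distance of any of bottle, big_tin, sherd, brush from where it was at the start of the episode above 0.03 m).
It also fails if it takes over 64 s, if anything falls off the work surface, if the arm or the gripper's body presses on something with over 40 N, if the wrist force passes 120 N, or if a joint passes its speed limit or range.

### The arm

A 6-joint arm with a two-finger parallel gripper is mounted at the origin on the work surface. World frame = base frame: x ahead of the robot, y to its left, z up, the work surface at z = 0. Lengths are in m, angles in degrees, forces in N, time in s.
With the tool pointing down it reaches from about 0.275 to 0.875 m from the base axis. Payload 12.5 kg.
Tool frame: the origin (TCP) lies at the very end of the fingers, on their centre line; the grasp point (between the pads) lies 19 mm behind it (arm.hold_point_z is the distance from the TCP to the grasp point, in m); z points along the fingers, y is the line along which they close (so a half turn about z gives the same grasp; the last joint's range is limited). The gripper opens to 85 mm and grips with 20 to 120 N. Pads are 22 mm wide; open, the fingers measure 114 mm over their backs; the gripper's body (76 mm by 85 mm) begins 54 mm behind the grasp point. The pads swing forward as they close: fully open they stand 13 mm farther back than shut.
Start: joints at [-74.347, 20.094, 94.641, -0, 65.266, -4.847], TCP at [0.193, -0.515, 0.231] pointing down, gripper open.
Joint ranges: [-157.81, 157.81], [-45, 120.19], [0.68, 151.7], [-89.99, 269.99], [4.06, 180], [-164.3, 164.3]. Speed limits (degrees/s): [127.2, 127.2, 159.86, 180, 180, 180].

### API

Orientations are given as [roll, pitch, yaw] about the fixed x, y, z axes, in that order (R = Rz(yaw) Ry(pitch) Rx(roll)).
In Python, from bench import arm, viewer gives the robot as it stands. The module is installed in compiled form; this text tells all that it offers.
- The arm moves only by the tool play_rows, never from a script. Its arguments are lists of equal length, an entry for each row: "twist": the turn, a rotation vector about the tool's x, y, z in degrees, a list of three; "offset": the shift along the tool's x, y, z in m, a list of three; "fingers": the opening in per cent of the stroke, from 0 (shut) to 100 (fully open). A call has exactly 10 rows; each row is the pose to reach, as a shift and turn from the pose commanded when the call began, along the tool's axes at that moment; what a row does not reach only later rows make up. A row lasts 1/12 s, in which the tool goes at most 41.7 mm and 7.16 degrees, less where a joint would pass 70% of its speed; a pose out of reach is approached as far as the arm can. A call with a gripper value outside its range is refused whole. The fingers move at their own pace and stop on an object; the grip force is fixed at half the most. Time passes only in rows, so rows that repeat a pose let the fingers close, or fill a call up. It gives the time, the measured TCP pose, the force, the opening and the grip force at its end, in the units of the state.
- arm.get_obs(): the state, without advancing time (a new reading comes with each control period).
- viewer.snapshot(name): name is "scene" or "top"; returns a dict with "img" (420x560x3 uint8, red, green, blue), "range_z" (420x560 float32, m along the optical axis (not along the pixel's ray), 0 where there is no reading), "intrinsics" (3x3 intrinsics, pixels), "k1" (the pictures are not rectified: a ray, as slopes to the right and down, at radius r is drawn at 1 + k1 r^2 times it, then the intrinsics apply), "rvec" (rotation vector, rad) and "tvec" (3), from world to camera coordinates, as OpenCV has them. Camera axes: x right, y down, z forward; pixel columns grow to the right and rows downward; lengths in m; the calibration is good to about 2 mm. A picture is of the moment at which its call begins.
- arm.job_done(): hands the job in; it is judged then, once.
The state is a dict: "time_s": time; "joint_positions": joint angles; "joint_velocities": joint speeds; "joint_efforts": joint torques, N m; "tool_pos": TCP position; "ee_rot": TCP orientation; "force": force on the tool from outside, world axes, zero at the start; "torque": the same for the moment, N m; "gripper_width": opening from 0.0 (shut) to 1.0 (fully open); "grasp_force": force on a finger pad.
Only numpy, scipy, OpenCV 4.12 (cv2) and the standard library are available. Lean on these libraries where they do the work, as an engineer would, in place of code of your own. Each camera call takes 0.05 s, during which the arm holds its last target. There are 200 camera calls.

## Working session

There is one attempt and no reset: what is moved stays moved. The work goes in short steps, Python scripts to look and compute and a tool call to move; the robot and the scene stay as the last step left them, time stands still between calls to the robot, and variables do not carry over. Pictures are saved under pics/ and viewed, at most 10 in all, crops included, and the job is handed in when it is done.

Besides the shell and the picture viewer there is one more tool, called after "Emit:" as name(argument=value, ...) on one line, values as JSON. play_rows: Moves the arm, as the interface text tells. Its arguments: {"type":"object","properties":{"twist":{"type":"array"},"offset":{"type":"array"},"fingers":{"type":"array"}},"required":["twist","offset","fingers"]}

```bash
mkdir -p pics; cat > h.py <<'E'
import numpy as np, cv2
from bench import arm, viewer
def snap(n):
    s=viewer.snapshot(n); s['R']=cv2.Rodrigues(np.array(s['rvec'],float))[0]; s['t']=np.array(s['tvec'],float).ravel(); return s
def rays(s,uv):
    K=np.array(s['intrinsics'],float); uv=np.array(uv,float).reshape(-1,2)
    d=np.c_[(uv[:,0]-K[0,2])/K[0,0],(uv[:,1]-K[1,2])/K[1,1]]; q=d.copy()
    for _ in range(20): q=d/(1+s['k1']*(q**2).sum(1,keepdims=True))
    return np.c_[q,np.ones(len(q))]
def onplane(s,uv,z):
    d=rays(s,uv)@s['R']; c=-s['R'].T@s['t']; return c+d*((z-c[2])/d[:,2])[:,None]
def cloud(s):
    h,w=s['range_z'].shape; u,v=np.meshgrid(np.arange(w),np.arange(h))
    r=rays(s,np.c_[u.ravel(),v.ravel()])*s['range_z'].reshape(-1,1)
    return ((r-s['t'])@s['R']).reshape(h,w,3)
E
python3 - <<'E'
from h import *
for n in("top","scene"):
    s=snap(n); cv2.imwrite(f'pics/{n}0.png',s['img'][:,:,::-1]); np.savez(f'{n}0.npz',**s)
    print(n,-s['R'].T@s['t'],s['intrinsics'],s['k1'])
print(arm.get_obs(), arm.hold_point_z)
E
```

```text
top [0.42366341 0.06450674 1.30100141] [[473.19298089   0.         274.53695279]
 [  0.         473.19298089 211.85928426]
 [  0.           0.           1.        ]] -0.15723997840930415
scene [1.12242903 0.36400674 0.83443225] [[413.51641778   0.         275.08338721]
 [  0.         413.51641778 218.44530028]
 [  0.           0.           1.        ]] 0.04154344667671605
{'time_s': 0.1, 'joint_positions': array([-7.43468477e+01,  2.01202911e+01,  9.46717198e+01,  4.24960752e-04,
        6.52675343e+01, -4.84536443e+00]), 'joint_velocities': array([ 0.04246591, -0.1158786 , -0.07666682,  0.0099926 , -0.03781079,
       -0.02290036]), 'joint_efforts': array([ 5.46044321e-04, -5.06831968e+01, -2.91876751e+01, -6.61921240e-05,
        2.67839154e-03, -1.75512415e-06]), 'tool_pos': array([ 0.19256361, -0.51487529,  0.23083181]), 'ee_rot': array([-1.79940700e+02, -5.41401062e-03,  2.04983359e+01]), 'force': array([-0.28393104, -0.52393721,  0.37688933]), 'torque': array([-0.0215511, -0.0359746,  0.0014402]), 'grasp_force': 0.0, 'gripper_width': 0.9985555795153398} 0.0187
```

View pics/top0.png

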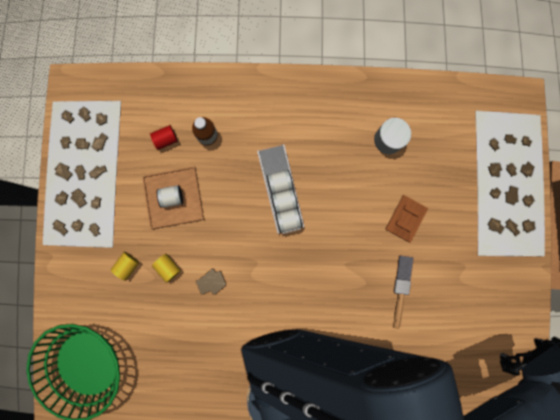

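View pics/scene0.png

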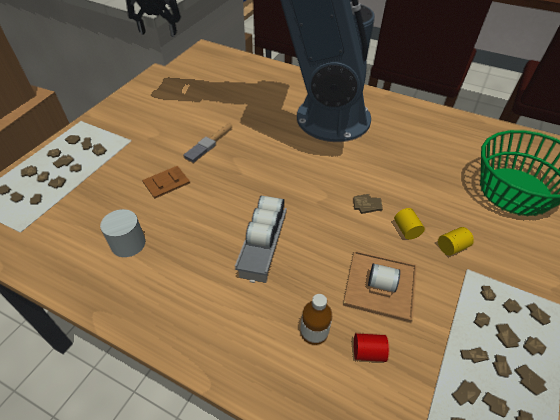

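The pictures show the rack at top (280,190) with its stop at the near end (290,232), the new tin in its tray at (170,196), and the wooden cradle at (407,218). The bottle is at (204,130) and the big tin at (394,135).

```bash
cat > m.py <<'E'
from h import *
s=snap('top'); P=cloud(s); hsv=cv2.cvtColor(s['img'],cv2.COLOR_RGB2HSV)
def box(u0,v0,u1,v1):
    m=np.zeros(P.shape[:2],bool); m[v0:v1,u0:u1]=1; return m
def rect(m,name):
    q=P[m]; n=len(q)
    r=cv2.minAreaRect(q[:,:2].astype(np.float32)*1000)
    e=cv2.boxPoints(r); d=e[1]-e[0]; d2=e[2]-e[1]
    print(name,n,'c',np.round(r[0],1),'edges',*[f'{np.linalg.norm(k):.1f}@{np.degrees(np.arctan2(k[1],k[0]))%180:.1f}' for k in(d,d2)],'z',np.round(np.percentile(q[:,2],[2,50,98])*1000,1))
Z=P[...,2]
print('table z',np.median(Z[box(320,250,380,300)]))
b=box(380,190,435,245)
rect(b&(Z>.004)&(Z<.013),'cradle base'); rect(b&(Z>.0135),'cradle bars')
b=box(138,162,210,232)
rect(b&(Z>.008)&(Z<.020),'tray'); rect(b&(Z>.025),'newtin'); rect(b&(Z>.05),'newtin top')
b=box(250,140,310,240)
rect(b&(Z>.015),'rack all')
S=hsv[...,1];V=hsv[...,2]
m=(b&(Z>.06)&(V>170)&(S<60)).astype(np.uint8)
n,l,st,c=cv2.connectedComponentsWithStats(m)
for i in range(1,n):
    if st[i,4]>30: rect((l==i),f'band{i} px{c[i]}')
E
python3 m.py; python3 - <<'E'
from h import *
s=snap('top');cv2.imwrite('pics/crop.png',cv2.resize(s['img'][130:250,130:440,::-1],None,fx=2.5,fy=2.5,interpolation=cv2.INTER_CUBIC))
E
```

```text
table z -0.0009270864548550828
cradle base 870 c [ 511.8 -309.3] edges 147.7@179.9 149.7@89.9 z [ 4.2  7.1 12.3]
cradle bars 160 c [ 455.2 -144. ] edges 415.4@108.5 72.3@18.5 z [  13.8   17.3 1301. ]
tray 999 c [552.1 347.6] edges 151.7@101.6 149.2@11.6 z [ 8.1 10.3 17.9]
newtin 487 c [511.  218.7] edges 72.0@162.2 347.0@72.2 z [  32.8   57.1 1301. ]
newtin top 380 c [507.6 218.3] edges 62.3@161.6 344.7@71.6 z [  50.7   58.4 1301. ]
rack all 2370 c [561.6  45.6] edges 89.9@101.1 263.5@11.1 z [30.5 69.7 92.5]
band6 px[279.53036437 180.19433198] 247 c [519.  50.] edges 49.1@91.5 189.8@1.5 z [83.  88.9 95.2]
band7 px[284.09448819 199.6023622 ] 254 c [545.3  38.9] edges 52.6@106.1 36.8@16.1 z [75.  82.  87.6]
band8 px[288.396 219.064] 250 c [495.4  26.4] edges 52.4@104.9 36.1@14.9 z [67.6 74.3 79.8]
```

View pics/crop.png

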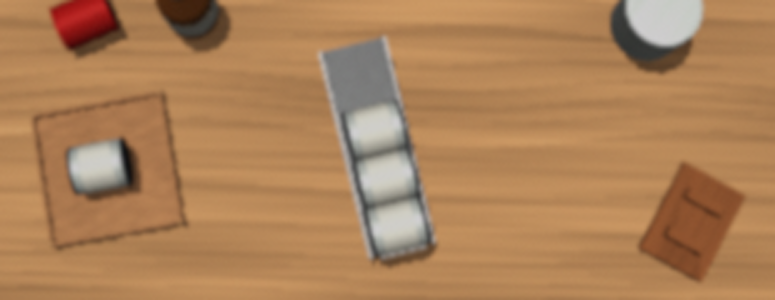

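The crop shows the cradle (692,222) with its bars running to the lower right, the tray with the new tin (98,166), and three tins in the lane. The bad fits come from zero-range pixels, so I'll filter those out.

```bash
sed -i 's/^Z=P.*/Z=P[...,2].copy(); Z[(s["range_z"]<=0)|(Z>.2)]=-1; H=hsv[...,0]/' m.py
cat >> m.py <<'E'
b=box(380,190,435,245)
def big(m):
    n,l,st,c=cv2.connectedComponentsWithStats(m.astype(np.uint8)); return l==1+np.argmax(st[1:,4])
print('--- cradle')
def prect(m,name,z):
    k=max(cv2.findContours(m.astype(np.uint8),cv2.RETR_EXTERNAL,cv2.CHAIN_APPROX_NONE)[0],key=cv2.contourArea)
    q=onplane(s,k.reshape(-1,2),z)[:,:2].astype(np.float32)*1000
    r=cv2.minAreaRect(q);e=cv2.boxPoints(r)
    print(name,'c',np.round(r[0],1),*[f'{np.linalg.norm(k):.1f}@{np.degrees(np.arctan2(k[1],k[0]))%180:.1f}' for k in(e[1]-e[0],e[2]-e[1])])
rect(big(b&(Z>.0035)),'cradle'); 
M=big(b&((S>150)&(V<160))); prect(M,'cradle col',.008); print('HSV wood',hsv[300,350],'cradle',hsv[218,407])
m=b&(Z>.0135); n,l,st,c=cv2.connectedComponentsWithStats(m.astype(np.uint8))
for i in range(1,n):
    if st[i,4]>8: rect(l==i,f'bar{i} {c[i]}')
print('--- rack'); b=box(240,135,315,245)
prect(big(b&(Z>.012)),'rack',.05)
q=P[b&(Z>.035)&(Z<.07)&(S<80)&(V<150)]
for i in range(1,n:=cv2.connectedComponentsWithStats(((Z>.06)&(V>170)&(S<60)&box(250,140,310,240)).astype(np.uint8))[0]): pass
E
python3 m.py
```

```text
table z -0.0010736043062209103
cradle base 876 c [ 513.  -311.6] edges 142.5@100.4 154.3@10.4 z [ 4.2  7.2 12.4]
cradle bars 136 c [ 509.1 -299.5] edges 64.8@155.1 54.8@65.1 z [14.  17.1 22. ]
tray 1026 c [555.2 330.9] edges 184.4@101.3 149.7@11.3 z [ 8.1 10.3 17.6]
newtin 467 c [551.7 347. ] edges 64.1@100.5 50.0@10.5 z [33.3 56.5 64.2]
newtin top 351 c [552.2 347.4] edges 64.0@102.7 43.0@12.7 z [50.8 58.2 64.4]
rack all 2345 c [577.  48.] edges 74.6@105.4 228.3@15.4 z [30.4 69.5 92.1]
band5 px[279.52439024 180.19512195] 246 c [594.9  52. ] edges 51.4@103.5 35.9@13.5 z [83.  89.  94.8]
band6 px[284.08661417 199.57480315] 254 c [545.5  39. ] edges 52.6@105.2 36.8@15.2 z [74.8 81.8 87.5]
band7 px[288.36546185 219.08835341] 249 c [495.4  26.7] edges 51.9@105.0 36.4@15.0 z [66.8 74.8 80.2]
--- cradle
cradle 1016 c [ 508.9 -305.1] edges 115.5@151.0 82.6@61.0 z [ 3.8  7.7 19.7]
cradle col c [ 508.2 -303.7] 109.8@152.9 80.3@62.9
HSV wood [ 14 134 162] cradle [ 11 171 142]
bar1 [411.22857143 210.07142857] 70 c [ 531.2 -314.2] edges 12.5@154.7 46.9@64.7 z [13.9 17.2 21.9]
bar5 [403.85245902 225.49180328] 61 c [ 487.5 -293.3] edges 12.1@152.5 45.4@62.5 z [14.3 17.2 22.2]
--- rack
rack c [577.  48.] 74.7@105.3 228.1@15.3
```

```bash
cat >> m.py <<'E'
print('--- circle')
from scipy.optimize import least_squares
def fit(m,yaw,c0,name):
    q=P[m]-np.array([*c0,0]); a=np.radians(yaw); u=q[:,0]*np.cos(a)+q[:,1]*np.sin(a); v=-q[:,0]*np.sin(a)+q[:,1]*np.cos(a)
    k=(abs(u)<.024)&(abs(v)<.029); 
    f=least_squares(lambda p:np.hypot(u[k]-p[0],q[k,2]-p[1])-.026,[0,.05],loss='soft_l1',f_scale=.002)
    vv=v[(abs(u)<.015)]; lo,hi=np.percentile(vv[abs(vv)<.04],[1,99])
    print(name,k.sum(),'du',f.x*1000,'v range',lo*1000,hi*1000,'rms',1000*np.sqrt(np.mean(f.fun**2)))
R=np.array([.577,.048]);d=np.array([np.cos(np.radians(15.3)),np.sin(np.radians(15.3))])
for x,zc in((-.09,.051),(-.038,.059),(.013,.066)): fit(box(240,135,315,245)&(Z>zc+.006),15.3,R+x*d,x)
fit(box(138,162,210,232)&(Z>.042),11.5,[.552,.347],'new')
E
python3 m.py | sed -n '/circle/,$p'
```

```text
--- circle
-0.09 380 du [ 5.04060623 50.59350929] v range -29.011485093941133 30.350771345483714 rms 2.1017804685390957
-0.038 385 du [ 4.22750057 57.74677468] v range -30.128593650703714 29.783590798198365 rms 2.087366391280045
0.013 388 du [ -4.49799685 110.28643901] v range -30.565680656155596 28.795548718005605 rms 6.357947081101825
new 376 du [ 0.26791783 34.82677283] v range -31.4029062149532 31.420597520993653 rms 1.9567173950536016
```

```bash
cat > m2.py <<'E'
import m
from m import *
print('=== scene')
s=snap('scene'); P=cloud(s); Z=P[...,2].copy(); Z[(s["range_z"]<=0)|(Z>.2)]=-1
m.s=s;m.P=P;m.Z=Z
print('table',np.median(Z[300:340,180:220]))
# select by world region
def reg(c,yaw,hx,hy):
    q=P-np.array([*c,0]);a=np.radians(yaw);u=q[...,0]*np.cos(a)+q[...,1]*np.sin(a);v=-q[...,0]*np.sin(a)+q[...,1]*np.cos(a);return (abs(u)<hx)&(abs(v)<hy)
rect(reg(R,15.3,.14,.06)&(Z>.015),'rack')
for x,zc in((-.09,.051),(-.038,.059),(.013,.066)): fit(reg(R+x*d,15.3,.026,.035)&(Z>zc+.006)&(Z<zc+.035),15.3,R+x*d,x)
rect(reg([.552,.347],11.5,.04,.045)&(Z>.03),'new')
fit(reg([.552,.347],11.5,.04,.04)&(Z>.042),11.5,[.552,.347],'new')
C=[.509,-.3037]
rect(reg(C,-26.5,.07,.06)&(Z>.004),'cradle')
a=reg(C,-26.5,.07,.06)&(Z>.0135)
n,l,st,c=cv2.connectedComponentsWithStats(a.astype(np.uint8))
for i in range(1,n):
    if st[i,4]>8: rect(l==i,f'bar{i} {c[i]}')
E
python3 m2.py | sed -n '/===/,$p'
```

```text
=== sceneTraceback (most recent call last):
  File "m2.py", line 5, in <module>
    m.s=s;m.P=P;m.Z=Z
    ^^^
AttributeError: 'numpy.ndarray' object has no attribute 's' and no __dict__ for setting new attributes
```

```bash
sed -i 's/^import m$/import m as mm/; s/^from m import/from m import/; s/^m\.s=s.*/mm.s=s;mm.P=P;mm.Z=Z/' m2.py; python3 m2.py | sed -n '/===/,$p'
```

```text
=== scene
table -0.0007464924075657436
rack 2549 c [580.4  49.5] edges 74.6@105.2 228.2@15.2 z [21.9 59.7 90.9]
-0.09 258 du [ 4.87783291 49.92468216] v range -28.727644266248667 31.34380694460692 rms 1.661094763625358
-0.038 291 du [ 13.20607438 105.47028065] v range -30.23687678725293 30.460417437496215 rms 4.582991679709699
0.013 314 du [ 11.63845633 113.07368759] v range -30.235602678800618 29.91486681964785 rms 5.459689546311367
new 645 c [555.  347.4] edges 60.3@101.3 51.6@11.3 z [32.3 56.1 63. ]
new 462 du [ 0.79197761 35.50650376] v range -30.204781945279727 28.635412330759003 rms 1.4333087753081064
cradle 734 c [ 512.1 -303.8] edges 109.9@152.6 84.5@62.6 z [ 4.3  7.  18.2]
bar1 [172.62 174.76] 50 c [ 491.3 -293.6] edges 12.6@151.9 44.5@61.9 z [13.6 16.8 20.2]
bar2 [157.         181.57407407] 54 c [ 533.  -316.3] edges 12.5@154.7 49.5@64.7 z [13.7 16.  18.3]
```

```bash
cat > g.py <<'E'
import sys,numpy as np
from bench import arm
from scipy.spatial.transform import Rotation as T
x,y,z,yaw=map(float,sys.argv[1:5])   # mm, deg
o=arm.get_obs(); R=T.from_euler('xyz',o['ee_rot'],degrees=True); G=T.from_euler('xyz',[180,0,yaw],degrees=True)
print('off',np.round(R.inv().apply(np.array([x,y,z])/1000-o['tool_pos']),4),'twist',np.round((R.inv()*G).as_rotvec(degrees=True),2),'at',np.round(o['tool_pos'],4),np.round(o['ee_rot'],2),'t',round(o['time_s'],2),'w',round(o['gripper_width'],3),'f',round(o['grasp_force'],1),'F',np.round(o['force'],1))
E
python3 g.py 494.5 25.4 200 15.25
```

```text
off [ 0.472  -0.4006  0.0313] twist [-0.   -0.    5.25] at [ 0.1927 -0.5151  0.2313] [-180.    -0.    20.5] t 0.5 w 0.998 f 0.0 F [ 0.3 -0.4  0.2]
```

Emit:
play_rows(twist=[[0,0,1],[0,0,2],[0,0,3],[0,0,4],[0,0,5.2],[0,0,5.2],[0,0,5.2],[0,0,5.2],[0,0,5.2],[0,0,5.2]], offset=[[0.02,-0.017,0],[0.045,-0.038,0],[0.07,-0.06,0],[0.1,-0.085,0],[0.13,-0.11,0],[0.16,-0.136,0],[0.19,-0.161,0],[0.22,-0.187,0],[0.25,-0.212,0],[0.28,-0.238,0]], fingers=[100,100,100,100,100,100,100,100,100,100])

```text
time_s: 1.33
tool_pos: [0.3722, -0.1925, 0.2316]
ee_rot: [180.0, -0.0, 15.3]
force: [1.3, -1.3, 0.4]
gripper_width: 0.994
grasp_force: 0.0
```

```bash
python3 g.py 494.5 25.4 130 15.25
```

```text
off [ 0.1754 -0.178   0.1016] twist [ 0.03 -0.03  0.03] at [ 0.3722 -0.1925  0.2316] [ 1.7997e+02 -3.0000e-02  1.5280e+01] t 1.33 w 0.994 f 0.0 F [ 1.3 -1.3  0.4]
```

Emit:
play_rows(twist=[[0,0,0],[0,0,0],[0,0,0],[0,0,0],[0,0,0],[0,0,0],[0,0,0],[0,0,0],[0,0,0],[0,0,0]], offset=[[0.025,-0.025,0],[0.05,-0.05,0.01],[0.075,-0.075,0.025],[0.1,-0.1,0.045],[0.125,-0.125,0.065],[0.15,-0.15,0.08],[0.165,-0.168,0.09],[0.172,-0.175,0.095],[0.174,-0.176,0.1],[0.174,-0.176,0.1]], fingers=[100,100,100,100,100,100,100,100,100,100])

```text
time_s: 2.17
tool_pos: [0.4927, 0.0213, 0.1307]
ee_rot: [-180.0, 0.1, 15.3]
force: [0.1, 0.0, -0.1]
gripper_width: 1.0
grasp_force: 0.0
```

```bash
python3 g.py 494.5 25.4 31 15.25
```

```text
off [ 0.0029 -0.0035  0.0997] twist [-0.01  0.05  0.09] at [0.4927 0.0213 0.1307] [-1.7999e+02  5.0000e-02  1.5340e+01] t 2.17 w 1.0 f 0.0 F [ 0.1  0.  -0.1]
```

Emit:
play_rows(twist=[[0,0,0],[0,0,0],[0,0,0],[0,0,0],[0,0,0],[0,0,0],[0,0,0],[0,0,0],[0,0,0],[0,0,0]], offset=[[0.003,-0.003,0.01],[0.003,-0.003,0.022],[0.003,-0.0035,0.034],[0.003,-0.0035,0.046],[0.003,-0.0035,0.058],[0.003,-0.0035,0.07],[0.003,-0.0035,0.082],[0.003,-0.0035,0.092],[0.003,-0.0035,0.099],[0.003,-0.0035,0.099]], fingers=[100,100,100,100,100,100,100,100,100,100])

```text
time_s: 3.0
tool_pos: [0.4943, 0.0252, 0.0312]
ee_rot: [-180.0, 0.1, 15.3]
force: [-1.0, -0.3, -0.3]
gripper_width: 0.998
grasp_force: 0.0
```

```bash
python3 g.py 494.5 25.4 31 15.25; python3 -c "
from h import *
s=snap('scene');cv2.imwrite('pics/c2.png',cv2.resize(s['img'][140:300,190:350,::-1],None,fx=3.5,fy=3.5,interpolation=cv2.INTER_CUBIC))"
```

```text
off [ 0.0003 -0.0002  0.0002] twist [-0.03  0.09  0.  ] at [0.4943 0.0252 0.0312] [-1.7997e+02  9.0000e-02  1.5250e+01] t 3.0 w 0.998 f 0.0 F [-1.  -0.3 -0.3]
```

View pics/c2.png

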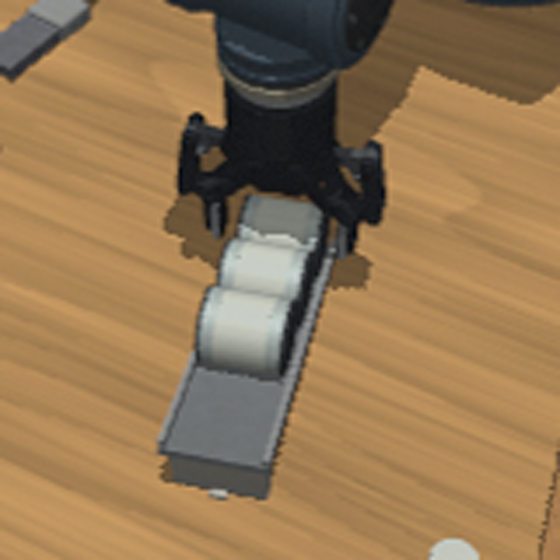

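The fingers (215,215) and (345,235) straddle the front tin (282,215) evenly, so I'll close on it.

Emit:
play_rows(twist=[[0,0,0],[0,0,0],[0,0,0],[0,0,0],[0,0,0],[0,0,0],[0,0,0],[0,0,0],[0,0,0],[0,0,0]], offset=[[0,0,0],[0,0,0],[0,0,0],[0,0,0],[0,0,0],[0,0,0],[0,0,0],[0,0,0],[0,0,0],[0,0,0]], fingers=[90,80,75,70,65,60,50,50,50,50])

```text
time_s: 3.88
tool_pos: [0.4952, 0.0259, 0.033]
ee_rot: [180.0, -0.0, 15.3]
force: [-2.7, 2.6, 8.7]
gripper_width: 0.696
grasp_force: 62.9
```

Emit:
play_rows(twist=[[0,0,0],[0,0,0],[0,0,0],[0,0,0],[0,0,0],[0,0,0],[0,0,0],[0,0,0],[0,0,0],[0,0,0]], offset=[[0,0,-0.01],[0,0,-0.024],[-0.001,0,-0.04],[-0.002,0,-0.056],[-0.003,0,-0.072],[-0.003,0,-0.087],[-0.003,0,-0.1],[-0.003,0,-0.11],[-0.003,0,-0.115],[-0.003,0,-0.115]], fingers=[50,50,50,50,50,50,50,50,50,50])

```text
time_s: 4.72
tool_pos: [0.4923, 0.0249, 0.1483]
ee_rot: [180.0, -0.1, 15.3]
force: [-0.2, 0.5, -2.8]
gripper_width: 0.692
grasp_force: 67.4
```

```bash
python3 g.py 510.5 -304 140 -26.7;  python3 -c "
from h import *
s=snap('scene');cv2.imwrite('pics/c3.png',cv2.resize(s['img'][100:300,190:350,::-1],None,fx=3,fy=3,interpolation=cv2.INTER_CUBIC))"
```

```text
off [-0.0693  0.322   0.0084] twist [-0.   -0.09 42.  ] at [0.4923 0.0249 0.1483] [ 1.7997e+02 -8.0000e-02  1.5300e+01] t 4.72 w 0.692 f 67.4 F [-0.2  0.5 -2.8]
```

View pics/c3.png

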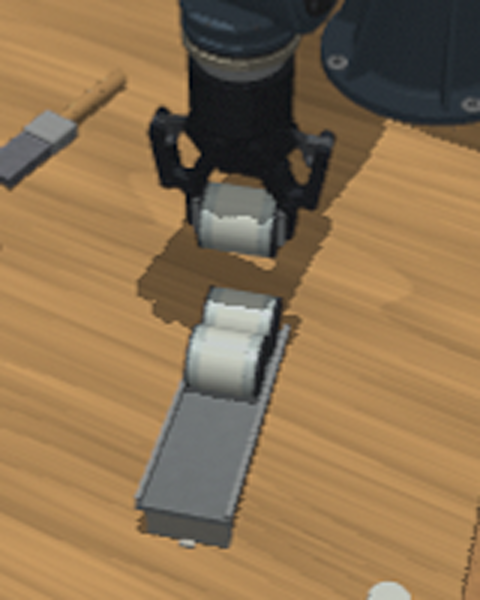

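The front tin is held level (238,220), and the other two have rolled down to the stop (240,320).

Emit:
play_rows(twist=[[0,0,2],[0,0,6],[0,0,11],[0,0,16],[0,0,21],[0,0,26],[0,0,31],[0,0,36],[0,0,40],[0,0,42]], offset=[[-0.003,0.012,0],[-0.007,0.032,0],[-0.013,0.06,0],[-0.019,0.09,0],[-0.026,0.12,0],[-0.032,0.15,0],[-0.039,0.18,0],[-0.045,0.21,0],[-0.051,0.235,0],[-0.055,0.255,0]], fingers=[50,50,50,50,50,50,50,50,50,50])

```text
time_s: 5.6
tool_pos: [0.5056, -0.2375, 0.1462]
ee_rot: [180.0, 0.1, -27.0]
force: [0.2, 1.1, -2.6]
gripper_width: 0.7
grasp_force: 67.6
```

```bash
python3 g.py 510.5 -304 70 -26.7
```

```text
off [0.0347 0.0571 0.0761] twist [ 0.01  0.09 -0.29] at [ 0.5056 -0.2375  0.1462] [ 1.7999e+02  9.0000e-02 -2.6990e+01] t 5.6 w 0.7 f 67.6 F [ 0.2  1.1 -2.6]
```

Emit:
play_rows(twist=[[0,0,0],[0,0,0],[0,0,0],[0,0,0],[0,0,0],[0,0,0],[0,0,0],[0,0,0],[0,0,0],[0,0,0]], offset=[[0.01,0.016,0],[0.019,0.032,0.005],[0.026,0.044,0.015],[0.031,0.052,0.028],[0.034,0.056,0.042],[0.034,0.056,0.055],[0.034,0.056,0.065],[0.034,0.056,0.073],[0.034,0.056,0.076],[0.034,0.056,0.076]], fingers=[50,50,50,50,50,50,50,50,50,50])

```text
time_s: 6.43
tool_pos: [0.5113, -0.3002, 0.0706]
ee_rot: [-180.0, 0.1, -26.7]
force: [-0.7, -0.6, -2.3]
gripper_width: 0.699
grasp_force: 67.6
```

```bash
python3 g.py 510.5 -304 20 -26.7;python3 - <<'E'
from h import *
for n in('scene','top'):
    s=snap(n);P=cloud(s);q=P-np.array([.5105,-.304,0]);a=np.radians(-26.7)
    u=q[...,0]*np.cos(a)+q[...,1]*np.sin(a);v=-q[...,0]*np.sin(a)+q[...,1]*np.cos(a)
    hsv=cv2.cvtColor(s['img'],cv2.COLOR_RGB2HSV)
    m=(abs(u)<.035)&(abs(v)<.022)&(q[...,2]<.13)&(q[...,2]>.055)&(hsv[...,2]>150)&(hsv[...,1]<60)
    if m.sum()>5: print(n,m.sum(),'u',np.percentile(u[m],[1,50,99])*1000,'v',np.percentile(v[m],[1,99])*1000,'z',np.percentile(q[m][:,2],[1,99])*1000)
s=snap('scene');cv2.imwrite('pics/c4.png',cv2.resize(s['img'][60:240,80:280,::-1],None,fx=3,fy=3,interpolation=cv2.INTER_CUBIC))
E
```

```text
off [0.0011 0.0038 0.0506] twist [-0.01  0.07  0.03] at [ 0.5113 -0.3002  0.0706] [-1.7999e+02  7.0000e-02 -2.6670e+01] t 6.43 w 0.699 f 67.6 F [-0.7 -0.6 -2.3]
```

View pics/c4.png

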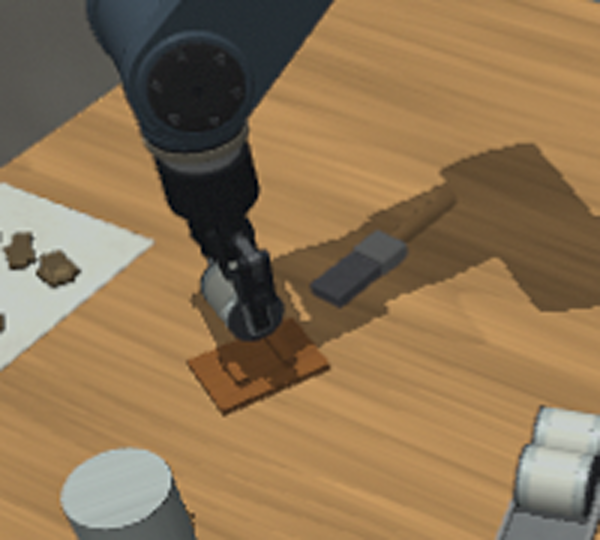

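The tin hangs over the cradle (260,370) with its axis along the bars. I'll lower it.

Emit:
play_rows(twist=[[0,0,0],[0,0,0],[0,0,0],[0,0,0],[0,0,0],[0,0,0],[0,0,0],[0,0,0],[0,0,0],[0,0,0]], offset=[[0.001,0.003,0.006],[0.001,0.0035,0.014],[0.001,0.0035,0.022],[0.001,0.0035,0.03],[0.001,0.0035,0.037],[0.001,0.0035,0.042],[0.001,0.0035,0.045],[0.001,0.0035,0.047],[0.001,0.0035,0.048],[0.001,0.0035,0.048]], fingers=[50,50,50,50,50,50,50,50,50,50])

```text
time_s: 7.42
tool_pos: [0.5108, -0.3045, 0.0233]
ee_rot: [-180.0, -0.0, -26.7]
force: [0.2, 0.1, -2.3]
gripper_width: 0.691
grasp_force: 67.6
```

```bash
python3 g.py 510.5 -304 18 -26.7
```

```text
off [-0.0005 -0.0003  0.0053] twist [-0. -0.  0.] at [ 0.5108 -0.3045  0.0233] [-180.    -0.   -26.7] t 7.42 w 0.691 f 67.6 F [ 0.2  0.1 -2.3]
```

Emit:
play_rows(twist=[[0,0,0],[0,0,0],[0,0,0],[0,0,0],[0,0,0],[0,0,0],[0,0,0],[0,0,0],[0,0,0],[0,0,0]], offset=[[0,0,0.001],[0,0,0.002],[0,0,0.003],[0,0,0.004],[0,0,0.004],[0,0,0.004],[0,0,0.004],[0,0,0.004],[0,0,0.004],[0,0,0.004]], fingers=[50,50,50,50,50,50,50,50,50,50])

```text
time_s: 8.25
tool_pos: [0.5108, -0.3045, 0.0193]
ee_rot: [-180.0, -0.0, -26.7]
force: [-0.1, 0.3, -2.4]
gripper_width: 0.698
grasp_force: 67.6
```

Emit:
play_rows(twist=[[0,0,0],[0,0,0],[0,0,0],[0,0,0],[0,0,0],[0,0,0],[0,0,0],[0,0,0],[0,0,0],[0,0,0]], offset=[[0,0,0.001],[0,0,0.001],[0,0,0.002],[0,0,0.002],[0,0,0.002],[0,0,0.002],[0,0,0.002],[0,0,0.002],[0,0,0.002],[0,0,0.002]], fingers=[50,50,50,50,50,50,50,50,50,50])

```text
time_s: 9.08
tool_pos: [0.511, -0.3046, 0.0186]
ee_rot: [180.0, -0.0, -26.7]
force: [-5.2, 3.7, 14.1]
gripper_width: 0.695
grasp_force: 69.8
```

Contact is felt at the expected height, so I'll release and rise.

Emit:
play_rows(twist=[[0,0,0],[0,0,0],[0,0,0],[0,0,0],[0,0,0],[0,0,0],[0,0,0],[0,0,0],[0,0,0],[0,0,0]], offset=[[0,0,-0.001],[0,0,-0.001],[0,0,-0.001],[0,0,-0.001],[0,0,-0.001],[0,0,-0.001],[0,0,-0.001],[0,0,-0.001],[0,0,-0.001],[0,0,-0.001]], fingers=[65,72,76,80,85,90,95,100,100,100])

```text
time_s: 9.92
tool_pos: [0.5108, -0.3045, 0.0183]
ee_rot: [-180.0, 0.0, -26.7]
force: [-0.0, -0.0, 0.5]
gripper_width: 0.999
grasp_force: 0.0
```

Emit:
play_rows(twist=[[0,0,0],[0,0,0],[0,0,0],[0,0,0],[0,0,0],[0,0,0],[0,0,0],[0,0,0],[0,0,0],[0,0,0]], offset=[[0,0,-0.008],[0,0,-0.025],[0,0,-0.045],[0,0,-0.065],[0,0,-0.085],[0,0,-0.11],[0,0,-0.135],[0,0,-0.155],[0,0,-0.165],[0,0,-0.17]], fingers=[100,100,100,100,100,100,100,100,100,100])

```text
time_s: 10.75
tool_pos: [0.5112, -0.3047, 0.1902]
ee_rot: [180.0, -0.1, -26.7]
force: [0.5, -0.7, -0.3]
gripper_width: 0.999
grasp_force: 0.0
```

```bash
python3 g.py 553.5 347.2 190 11.4; python3 - <<'E'
from h import *
for n in('scene',):
    s=snap(n);P=cloud(s);q=P-np.array([.5105,-.304,0]);a=np.radians(-26.7)
    u=q[...,0]*np.cos(a)+q[...,1]*np.sin(a);v=-q[...,0]*np.sin(a)+q[...,1]*np.cos(a)
    m=(abs(u)<.045)&(abs(v)<.045)&(q[...,2]<.1)&(q[...,2]>.03)
    r=cv2.minAreaRect(np.c_[u[m],v[m]].astype(np.float32)*1000)
    print(n,m.sum(),r,'z',np.percentile(q[m][:,2],[1,99])*1000)
cv2.imwrite('pics/c5.png',cv2.resize(s['img'][60:300,80:400,::-1],None,fx=2.4,fy=2.4,interpolation=cv2.INTER_CUBIC))
E
```

```text
off [-0.2551 -0.6014 -0.0007] twist [  0.07  -0.13 -38.1 ] at [ 0.5112 -0.3047  0.1902] [ 1.7998e+02 -1.4000e-01 -2.6700e+01] t 10.75 w 0.999 f 0.0 F [ 0.5 -0.7 -0.3]
scene 421 ((1.669952392578125, 0.5968093872070312), (65.42266845703125, 51.95576095581055), 88.49008178710938) z [30.22571745 63.27859972]
```

View pics/c5.png

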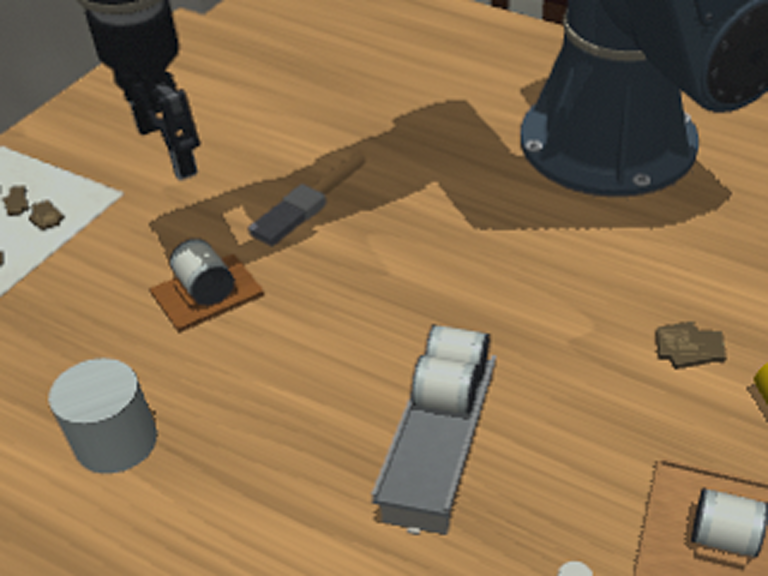

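The tin lies between the cradle bars (203,272), and the remaining two are at the stop (455,365). Next is the new tin (730,522).

Emit:
play_rows(twist=[[0,0,-2],[0,0,-6],[0,0,-10],[0,0,-15],[0,0,-20],[0,0,-25],[0,0,-30],[0,0,-34],[0,0,-37],[0,0,-38]], offset=[[-0.006,-0.014,0],[-0.016,-0.038,0],[-0.028,-0.066,0],[-0.041,-0.096,0],[-0.054,-0.127,0],[-0.068,-0.16,0],[-0.082,-0.194,0],[-0.097,-0.228,0],[-0.111,-0.262,0],[-0.126,-0.296,0]], fingers=[100,100,100,100,100,100,100,100,100,100])

```text
time_s: 11.63
tool_pos: [0.53, 0.0191, 0.1869]
ee_rot: [-180.0, 0.1, 11.6]
force: [0.7, 0.2, 0.7]
gripper_width: 1.003
grasp_force: 0.0
```

```bash
python3 g.py 553.5 347.2 190 11.4
```

```text
off [ 0.0888 -0.3168 -0.0031] twist [-0.04  0.13  0.17] at [0.53   0.0191 0.1869] [-1.7996e+02  1.3000e-01  1.1570e+01] t 11.63 w 1.003 f 0.0 F [0.7 0.2 0.7]
```

Emit:
play_rows(twist=[[0,0,0],[0,0,0],[0,0,0],[0,0,0],[0,0,0],[0,0,0],[0,0,0],[0,0,0],[0,0,0],[0,0,0]], offset=[[0.009,-0.032,0],[0.019,-0.068,0],[0.029,-0.104,0],[0.039,-0.14,0],[0.049,-0.176,0],[0.059,-0.212,0],[0.069,-0.246,0],[0.077,-0.276,0],[0.083,-0.298,0.01],[0.086,-0.31,0.02]], fingers=[100,100,100,100,100,100,100,100,100,100])

```text
time_s: 12.47
tool_pos: [0.5535, 0.3403, 0.1666]
ee_rot: [-180.0, 0.1, 11.5]
force: [-0.2, -0.4, 0.3]
gripper_width: 1.001
grasp_force: 0.0
```

```bash
python3 g.py 553.5 347.2 17 11.4
```

```text
off [ 0.0015 -0.0067  0.1496] twist [-0.01  0.07  0.1 ] at [0.5535 0.3403 0.1666] [-1.7999e+02  7.0000e-02  1.1500e+01] t 12.47 w 1.001 f 0.0 F [-0.2 -0.4  0.3]
```

Emit:
play_rows(twist=[[0,0,0],[0,0,0],[0,0,0],[0,0,0],[0,0,0],[0,0,0],[0,0,0],[0,0,0],[0,0,0],[0,0,0]], offset=[[0.001,-0.003,0.012],[0.001,-0.004,0.03],[0.001,-0.0045,0.05],[0.001,-0.0045,0.07],[0.001,-0.0045,0.09],[0.001,-0.0045,0.108],[0.001,-0.0045,0.124],[0.001,-0.0045,0.136],[0.001,-0.0045,0.144],[0.001,-0.0045,0.146]], fingers=[100,100,100,100,100,100,100,100,100,100])

```text
time_s: 13.3
tool_pos: [0.5541, 0.341, 0.0205]
ee_rot: [180.0, 0.1, 11.3]
force: [0.1, -0.2, 0.2]
gripper_width: 0.998
grasp_force: 0.0
```

```bash
python3 g.py 553.5 347.2 20 11.4; python3 -c "
from h import *
s=snap('scene');cv2.imwrite('pics/c6.png',cv2.resize(s['img'][180:340,300:460,::-1],None,fx=3.5,fy=3.5,interpolation=cv2.INTER_CUBIC))"
```

```text
off [ 0.0006 -0.0062  0.0005] twist [ 0.05  0.15 -0.12] at [0.5541 0.341  0.0205] [1.7995e+02 1.5000e-01 1.1280e+01] t 13.3 w 0.998 f 0.0 F [ 0.1 -0.2  0.2]
```

View pics/c6.png

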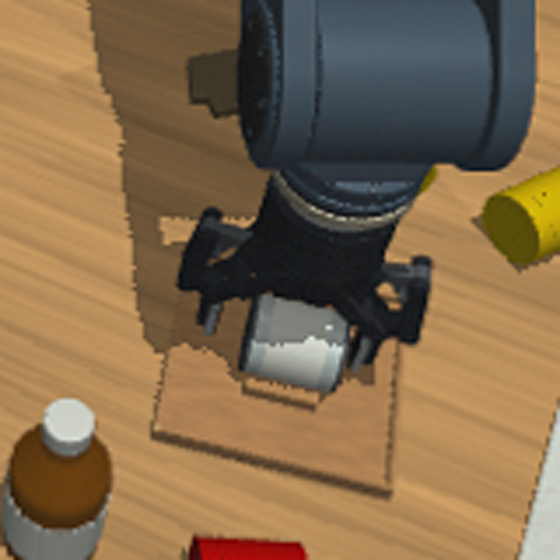

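The right finger (362,350) is closer to the tin than the left (208,310), which agrees with the 6 mm readout. I'll correct that and then close.

Emit:
play_rows(twist=[[0,0,0],[0,0,0],[0,0,0],[0,0,0],[0,0,0],[0,0,0],[0,0,0],[0,0,0],[0,0,0],[0,0,0]], offset=[[0,-0.003,0],[0,-0.006,0],[0,-0.006,0],[0,-0.006,0],[0,-0.006,0],[0,-0.006,0],[0,-0.006,0],[0,-0.006,0],[0,-0.006,0],[0,-0.006,0]], fingers=[100,100,100,90,80,70,60,50,50,50])

```text
time_s: 14.18
tool_pos: [0.5539, 0.348, 0.0227]
ee_rot: [-180.0, -0.0, 11.3]
force: [-1.5, 0.6, 6.0]
gripper_width: 0.696
grasp_force: 63.6
```

Emit:
play_rows(twist=[[0,0,0],[0,0,0],[0,0,0],[0,0,0],[0,0,0],[0,0,0],[0,0,0],[0,0,0],[0,0,0],[0,0,0]], offset=[[0,0,0],[0,0,0],[0,0,-0.01],[0,0,-0.025],[0,0,-0.042],[0,0,-0.06],[0,0,-0.08],[0,0,-0.1],[0,0,-0.115],[0,0,-0.125]], fingers=[50,50,50,50,50,50,50,50,50,50])

```text
time_s: 15.02
tool_pos: [0.5542, 0.3481, 0.1502]
ee_rot: [-180.0, -0.1, 11.3]
force: [1.1, -0.3, -3.1]
gripper_width: 0.692
grasp_force: 65.2
```

```bash
python3 g.py 640.8 65.5 140 15.25
```

```text
off [0.0295 0.2941 0.0101] twist [-0.04 -0.14 -3.95] at [0.5542 0.3481 0.1502] [-1.7996e+02 -1.4000e-01  1.1300e+01] t 15.02 w 0.692 f 65.2 F [ 1.1 -0.3 -3.1]
```

Emit:
play_rows(twist=[[0,0,-0.5],[0,0,-1],[0,0,-2],[0,0,-3],[0,0,-4],[0,0,-4],[0,0,-4],[0,0,-4],[0,0,-4],[0,0,-4]], offset=[[0.001,0.012,0],[0.003,0.034,0],[0.007,0.066,0],[0.01,0.1,0],[0.0135,0.134,0],[0.017,0.168,0],[0.02,0.2,0],[0.023,0.232,0],[0.026,0.26,0],[0.028,0.28,0]], fingers=[50,50,50,50,50,50,50,50,50,50])

```text
time_s: 15.85
tool_pos: [0.6364, 0.0763, 0.1477]
ee_rot: [180.0, 0.0, 15.2]
force: [0.9, 0.2, -2.9]
gripper_width: 0.693
grasp_force: 65.3
```

```bash
python3 g.py 640.8 65.5 85 15.25; python3 - <<'E'
from h import *
s=snap('scene');P=cloud(s);a=np.radians(15.25)
q=P-np.array([.580,.049,0]);u=q[...,0]*np.cos(a)+q[...,1]*np.sin(a);v=-q[...,0]*np.sin(a)+q[...,1]*np.cos(a)
m=(abs(v)<.035)&(u>.02)&(u<.12)&(q[...,2]>.1)&(q[...,2]<.19); print(m.sum())
m=(abs(v)<.05)&(abs(u)<.14)&(q[...,2]>.02)&(q[...,2]<.1)
r=cv2.minAreaRect(np.c_[u[m],v[m]].astype(np.float32)*1000);print(r)
E
```

```text
off [0.0015 0.0115 0.0627] twist [ 0.02  0.01 -0.02] at [0.6364 0.0763 0.1477] [1.7998e+02 1.0000e-02 1.5230e+01] t 15.85 w 0.693 f 65.3 F [ 0.9  0.2 -2.9]
668
((4.932289123535156, 0.4103546142578125), (220.81546020507812, 74.83631896972656), 0.07155437767505646)
```

Emit:
play_rows(twist=[[0,0,0],[0,0,0],[0,0,0],[0,0,0],[0,0,0],[0,0,0],[0,0,0],[0,0,0],[0,0,0],[0,0,0]], offset=[[0.001,0.004,0.004],[0.001,0.008,0.012],[0.001,0.01,0.022],[0.001,0.01,0.032],[0.001,0.01,0.042],[0.001,0.01,0.052],[0.001,0.01,0.06],[0.001,0.01,0.067],[0.001,0.01,0.072],[0.001,0.01,0.074]], fingers=[50,50,50,50,50,50,50,50,50,50])

```text
time_s: 16.73
tool_pos: [0.6393, 0.0696, 0.0723]
ee_rot: [-180.0, 0.1, 15.3]
force: [-0.1, -0.3, -2.6]
gripper_width: 0.693
grasp_force: 65.5
```

```bash
python3 g.py 640.8 65.5 59 15.25; python3 - <<'E'
from h import *
s=snap('scene');P=cloud(s);a=np.radians(15.25)
hsv=cv2.cvtColor(s['img'],cv2.COLOR_RGB2HSV)
q=P-np.array([.580,.049,0]);u=q[...,0]*np.cos(a)+q[...,1]*np.sin(a);v=-q[...,0]*np.sin(a)+q[...,1]*np.cos(a)
for lo,hi in((.035,.095),(-.015,-.11)):
    lo,hi=sorted((lo,hi)); m=(abs(v)<.05)&(u>lo)&(u<hi)&(q[...,2]>.05)&(q[...,2]<.12)&(hsv[...,2]>165)&(hsv[...,1]<50)
    print(m.sum(),'v',np.percentile(v[m],[2,50,98])*1000,'u',np.percentile(u[m],[2,98])*1000,'z',np.percentile(q[m][:,2],[2,98])*1000)
cv2.imwrite('pics/c7.png',cv2.resize(s['img'][140:300,190:350,::-1],None,fx=3.5,fy=3.5,interpolation=cv2.INTER_CUBIC))
E
```

```text
off [0.0004 0.0043 0.0133] twist [-0.01  0.06  0.06] at [0.6393 0.0696 0.0723] [-1.7999e+02  6.0000e-02  1.5310e+01] t 16.73 w 0.693 f 65.5 F [-0.1 -0.3 -2.6]
86 v [-21.31677461   7.95128218  26.3155806 ] u [76.91400466 85.78715294] z [ 95.01456986 106.40896536]
1 v [21.78299143 21.78299143 21.78299143] u [-41.0756207 -41.0756207] z [83.60970068 83.60970068]
```

View pics/c7.png

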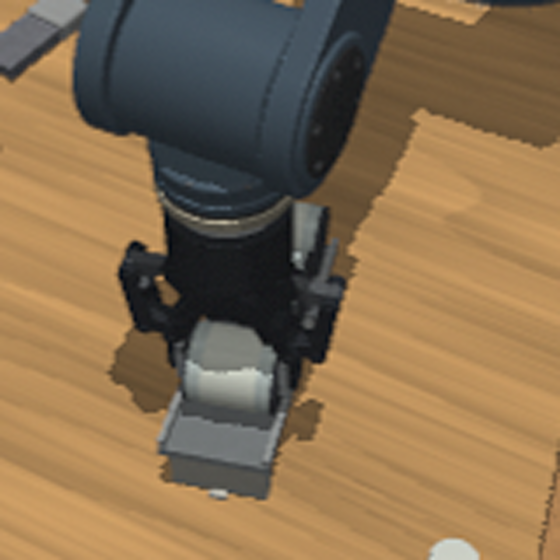

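The tin (228,375) sits over the upper lane about 4 mm to the +y side, as the readout says. I'll correct that and lower it gently.

Emit:
play_rows(twist=[[0,0,0],[0,0,0],[0,0,0],[0,0,0],[0,0,0],[0,0,0],[0,0,0],[0,0,0],[0,0,0],[0,0,0]], offset=[[0,0.002,0],[0,0.004,0],[0,0.004,0.002],[0,0.004,0.004],[0,0.004,0.006],[0,0.004,0.008],[0,0.004,0.009],[0,0.004,0.01],[0,0.004,0.01],[0,0.004,0.01]], fingers=[50,50,50,50,50,50,50,50,50,50])

```text
time_s: 17.62
tool_pos: [0.6407, 0.0656, 0.0633]
ee_rot: [-180.0, 0.0, 15.3]
force: [0.1, -0.1, -3.4]
gripper_width: 0.696
grasp_force: 65.5
```

```bash
python3 g.py 640.8 65.5 59 15.25
```

```text
off [0.     0.0001 0.0043] twist [-0.    0.    0.05] at [0.6407 0.0656 0.0633] [-180.     0.    15.3] t 17.62 w 0.696 f 65.5 F [ 0.1 -0.1 -3.4]
```

Emit:
play_rows(twist=[[0,0,0],[0,0,0],[0,0,0],[0,0,0],[0,0,0],[0,0,0],[0,0,0],[0,0,0],[0,0,0],[0,0,0]], offset=[[0,0,0.001],[0,0,0.001],[0,0,0.002],[0,0,0.002],[0,0,0.003],[0,0,0.003],[0,0,0.003],[0,0,0.003],[0,0,0.003],[0,0,0.003]], fingers=[50,50,50,50,50,50,50,50,50,50])

```text
time_s: 18.45
tool_pos: [0.6407, 0.0656, 0.0603]
ee_rot: [180.0, -0.0, 15.3]
force: [-0.3, 0.4, -3.0]
gripper_width: 0.695
grasp_force: 65.5
```

Emit:
play_rows(twist=[[0,0,0],[0,0,0],[0,0,0],[0,0,0],[0,0,0],[0,0,0],[0,0,0],[0,0,0],[0,0,0],[0,0,0]], offset=[[0,0,0.001],[0,0,0.001],[0,0,0.002],[0,0,0.002],[0,0,0.002],[0,0,0.002],[0,0,0.002],[0,0,0.002],[0,0,0.002],[0,0,0.002]], fingers=[50,50,50,50,50,50,50,50,50,50])

```text
time_s: 19.28
tool_pos: [0.6407, 0.0656, 0.059]
ee_rot: [180.0, -0.0, 15.3]
force: [-3.7, 0.7, 5.8]
gripper_width: 0.691
grasp_force: 66.4
```

Contact comes at the expected height (TCP 59 mm), so I'll release.

Emit:
play_rows(twist=[[0,0,0],[0,0,0],[0,0,0],[0,0,0],[0,0,0],[0,0,0],[0,0,0],[0,0,0],[0,0,0],[0,0,0]], offset=[[0,0,0],[0,0,0],[0,0,0],[0,0,0],[0,0,0],[0,0,0],[0,0,0],[0,0,0],[0,0,0],[0,0,0]], fingers=[72,80,90,100,100,100,100,100,100,100])

```text
time_s: 20.12
tool_pos: [0.6407, 0.0656, 0.0583]
ee_rot: [180.0, -0.0, 15.3]
force: [0.3, -0.0, -0.1]
gripper_width: 1.004
grasp_force: 0.0
```

Emit:
play_rows(twist=[[0,0,0],[0,0,0],[0,0,0],[0,0,0],[0,0,0],[0,0,0],[0,0,0],[0,0,0],[0,0,0],[0,0,0]], offset=[[0,0,0],[0,0,0],[0,0,-0.01],[0,0,-0.03],[0,0,-0.05],[0,0,-0.07],[0,0,-0.09],[0,0,-0.115],[0,0,-0.135],[0,0,-0.15]], fingers=[100,100,100,100,100,100,100,100,100,100])

```text
time_s: 20.95
tool_pos: [0.6411, 0.0656, 0.2114]
ee_rot: [180.0, -0.1, 15.3]
force: [0.5, 0.2, 0.0]
gripper_width: 0.997
grasp_force: 0.0
```

```bash
python3 g.py 640.8 65.5 59 15.25; python3 -c "
from h import *
s=snap('scene');cv2.imwrite('pics/c8.png',cv2.resize(s['img'][120:320,80:400,::-1],None,fx=2.4,fy=2.4,interpolation=cv2.INTER_CUBIC))"
```

```text
off [-7.000e-04 -1.000e-04  1.524e-01] twist [ 0.04 -0.15  0.05] at [0.6411 0.0656 0.2114] [ 1.7996e+02 -1.5000e-01  1.5300e+01] t 20.95 w 0.997 f 0.0 F [0.5 0.2 0. ]
```

View pics/c8.png

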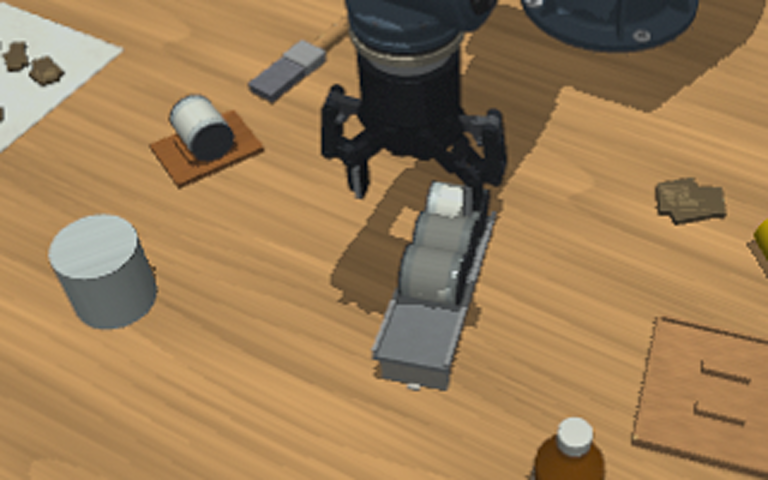

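The picture shows all three tins queued in the lane (445,200 / 445,235 / 432,275), and the first one is in the cradle (203,128). One settling check before I hand in.

Emit:
play_rows(twist=[[0,0,0],[0,0,0],[0,0,0],[0,0,0],[0,0,0],[0,0,0],[0,0,0],[0,0,0],[0,0,0],[0,0,0]], offset=[[0,0,-0.01],[0,0,-0.02],[0,0,-0.03],[0,0,-0.04],[0,0,-0.05],[0,0,-0.05],[0,0,-0.05],[0,0,-0.05],[0,0,-0.05],[0,0,-0.05]], fingers=[100,100,100,100,100,100,100,100,100,100])

```text
time_s: 21.83
tool_pos: [0.6405, 0.0656, 0.2576]
ee_rot: [-180.0, 0.1, 15.3]
force: [-0.3, 0.5, 0.8]
gripper_width: 0.999
grasp_force: 0.0
```

```bash
python3 - <<'E'
from h import *
a=np.load('scene0.npz'); s=snap('scene'); P=cloud(s); al=np.radians(15.25)
q=P-np.array([.580,.049,0]);u=q[...,0]*np.cos(al)+q[...,1]*np.sin(al);v=-q[...,0]*np.sin(al)+q[...,1]*np.cos(al)
m=(abs(v)<.04)&(abs(u)<.12)&(q[...,2]>.02)&(q[...,2]<.11)
d=(s['range_z']-a['range_z'])[m]; print('depth change mm in rack',m.sum(),np.percentile(d,[1,10,50,90,99])*1000)
for c in (-.09,-.038,.013):
    k=m&(abs(u-c)<.026)&(q[...,2]>.07 if c>-.05 else q[...,2]>.062); print(c,k.sum(),'v',np.percentile(v[k],[2,98])*1000,'zmax',np.percentile(q[k][:,2],98)*1000)
print(arm.get_obs()['force'])
E
```

```text
depth change mm in rack 2511 [-5.95046878 -3.14074755  0.07617474  3.46553326  9.50316191]
-0.09 322 v [-29.2181356  29.7851901] zmax 77.67492110822172
-0.038 358 v [-29.68686917  29.39594622] zmax 85.06307369907043
0.013 445 v [-29.61523764  29.71966769] zmax 92.24315824482679
[ 0.80408136 -0.54926538  0.39781906]
```

The rack matches its original three-tin state to within noise, so I'll hand in.

```bash
python3 -c "
from bench import arm
print(arm.job_done())"
```

```text
the job is handed in; nothing more can be done
None
```

Job handed in at about 22 s: the oldest tin lies in the wooden cradle and the new tin is third in the lane behind the two that rolled forward, confirmed by camera, but no verdict was returned.

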